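# Square up the blank rack and report it ready

## Robot

A 6-joint arm with a two-finger parallel gripper is mounted at the origin on the work surface. World frame = base frame: x ahead of the robot, y to its left, z up, the work surface at z = 0. Lengths are in m, angles in rad, forces in N, time in s.
With the tool pointing down it reaches from about 0.3 to 0.875 m from the base axis. Payload 6.4 kg.
Tool frame: the origin (TCP) lies between the finger pads; the fingertips stand 8 mm ahead of it and the grasp point (between the pads) lies 11 mm behind it; z points along the fingers, y is the direction in which the jaws open and shut (so a half turn about z gives the same grasp; the last joint's range is limited). The gripper opens to 85 mm and grips with 20 to 120 N. Pads are 22 mm wide; open, the fingers measure 114 mm over their backs; the gripper's body (76 mm by 85 mm) begins 54 mm behind the grasp point. The pads swing forward as they close: fully open they stand 13 mm farther back than shut.
Start: joints at [0.943, 0.181, 1.607, -0, 1.354, -0.206], TCP at [0.235, 0.525, 0.239] pointing down, gripper open.
Joint ranges: [-2.99, 2.99], [-0.89, 2.07], [0.3, 2.58], [-1.14, 4.28], [0, 2.63], [-3.12, 3.12]. Speed limits (rad/s): [2.57, 2.57, 3.01, 3.14, 3.14, 3.14].

## Interface

Orientations are given as a unit quaternion [w, x, y, z].
In Python, from bench import monitor, viewer, workorder, spotter gives the robot as it stands. The module is installed in compiled form; this text tells all that it offers.
- The arm moves only by the tool move_arm, never from a script. Its argument "motion" is a list of rows, each a list of 3 entries, a list of its own where there are three numbers: the shift along the tool's x, y, z in units of 60 mm (1.0 is 60 mm), then the turn, a rotation vector about the tool's x, y, z in units of 8 degrees (1.0 is 8 degrees), then the opening in per cent of the stroke, from 0 (shut) to 100 (fully open). In form: [[[dx, dy, dz], [rx, ry, rz], grip], ...]. A call has 1 to 10 rows; each row is the pose to reach, as a shift and turn from the pose commanded when the call began, along the tool's axes at that moment; what a row does not reach only later rows make up. A row lasts 1/8 s, in which the tool goes at most 62.5 mm and 10.7 degrees, less where a joint would pass 70% of its speed; a pose out of reach is approached as far as the arm can. A call with a gripper value outside its range is refused whole. The fingers move at their own pace and stop on an object; the grip force is fixed at half the most. Time passes only in rows, so rows that repeat a pose let the fingers close. It gives the time, the measured TCP pose, the force and the opening at its end, in the units of the state.
- monitor.get_obs(): the state, without advancing time (a new reading comes with each control period).
- viewer.camera(name): name is "scene" or "side" or "wrist"; returns the picture (400x640x3 uint8, blue, green, red); there is no depth.
- viewer.calibration(name): a dict with "fovy" (degrees; the focal length in pixels is half the picture's height over the tangent of half this angle, whatever the lens; pixels are square), "cx", "cy" (the principal point, pixels), "extrinsics" (4x4, takes a point from camera to world coordinates). Camera axes: x right, y down, z forward; pixel columns grow to the right and rows downward; lengths in m; the calibration is good to about 2 mm. The wrist camera is an equidistant fisheye: a pixel r from the principal point sees the ray r / f radians off the axis. A picture is of the moment at which its call begins: read the wrist's pose just before it. calibration takes no time and is no camera call; for the wrist camera it gives the pose at the moment of the call.
- workorder.hand_in(): hands the job in, once; it reports no verdict.
Trained networks look in the newest picture that a camera, given by its name, has taken for a name from the list of things; names that differ only in an ending like _2 or _b are one class to them, and where a whole thing is asked for, a point or a joint stands for the part that bears it (a point fixed in the world has none). Each returns a list of dicts, best first, with "score" (0 to 1); they miss things now and then, are a little off and sometimes report something else, mostly with a low value. They report only what shows in the picture. A call takes as long as a camera call. They do not tell look-alikes from the thing itself.
- spotter.search_frame(camera, name): "centre" ([column, row] as shares, 0 to 1, of the picture: columns of its width, rows of its height, amid what is visible of it).
- spotter.outline_of(camera, name): "region" (400x640 bool, what is visible of it) and "centre" ([column, row] as shares, 0 to 1, of the picture: columns of its width, rows of its height, amid what is visible of it).
The state is a dict: "time_s": time; "q": joint angles; "dq": joint speeds; "joint_efforts": joint torques, N m; "eef_pos": TCP position; "eef_rot": TCP orientation; "wrist_force": force on the tool from outside, world axes, zero at the start; "torque": the same for the moment, N m; "opening": opening from 0.0 (shut) to 1.0 (fully open).
Only numpy, scipy, OpenCV 4.12 (cv2) and the standard library are available. Lean on these libraries where they do the work, as an engineer would, in place of code of your own. Each camera call takes 0.05 s, during which the arm holds its last target. There are 200 camera calls.

## Task

One of the five tube blanks in the angle-iron rack has been left short of the stop bar: with the fingertips, gently push it along its groove until its far end is against the bar like the others. Then press the flat-topped push-button on the button box right in, let it spring back and draw the hand away, so that the loader knows the rack is ready. Pick nothing up, and leave the other blanks, the other controls and everything lying about alone.

Things in the scene. Friction and masses are not known exactly. Their poses are not given: they have to be found in the camera images.
- blank: The blank left short: plain steel tube, 32 mm across, 110 mm long, 0.15 to 0.28 kg, in any one of the five grooves, far end 16 to 48 mm short of the stop bar, so its near end sticks out that much beyond its neighbours' towards the robot. Origin at its middle, on the axis, 38 mm above the table; x along the tube to the stop bar; it may roll about x. Slides under a push of 1 to 5 N.
- blank_far (a point): Centre of that blank's far end face (the end that must meet the stop bar), on the tube's axis.
- blank_near (a point): Centre of that blank's near end face (open end, 25 mm bore), on the axis, 38 mm above the table. In front of it there is free room down to the rack's 10 mm base plate or the table, also when the blank is home: its near end then still stands 5 mm beyond the front ends of the grooves.
- rack: Fixed rack: base plate 155 (x) by 280 (y) by 10 mm; on it five V-grooves of angle iron, 100 mm long, tops 33 mm above the table, 50 mm pitch, middle one at y = 0, front ends at x = -44 mm, open to the robot; across the far end a steel stop bar, top at 56 mm; low bail (44 mm) at each side. Origin under its middle; x along the grooves to the bar. Stands left or right of the button box.
- stop_face (a point): Point on the face of the stop bar that the blanks butt against, at the middle groove, at the height of the tube axes; same axes as the rack. A blank is home when its far end is at x = 0 here.
- blank_b: Another such blank, already home against the stop bar; to be left alone. Origin and axes as for the blank.
- blank_c: Another such blank, already home against the stop bar; to be left alone. Origin and axes as for the blank.
- blank_d: Another such blank, already home against the stop bar; to be left alone. Origin and axes as for the blank.
- blank_e: Another such blank, already home against the stop bar; to be left alone. Origin and axes as for the blank.
- station: Fixed grey button box, 90 (x) by 240 (y) mm, top 62 mm above the table. Four controls in a row along its y at 56 mm pitch, in any order, each in a steel ring 39 mm across and 6 mm high: flat-topped push-button, mushroom palm button, rotary selector with bar grip, domed pilot lamp. Origin under its middle.
- ready_top (a point): Middle of the top of the flat-topped push-button, the one to press: plain black cylinder 28 mm across, its top 20 mm above the box's top when out, so 82 mm above the table. It is the lowest of the four controls; the mushroom and selector beside it are up to 30 mm above the box's top.
- ready_button (a joint): Travel of that push-button, m: 0 out, 0.006 fully in; it goes straight down, needs 1.2 N to start and about 5 N at the bottom, and springs back.
- palm_top (a point): Top of the mushroom palm button, black, 40 mm across, 30 mm above the box's top; not to be pressed.
- palm_button (a joint): Travel of the mushroom palm button, m: 0 out, 0.006 in; to be left out.
- selector_tip (a point): Outer end of the rotary selector's bar grip (30 mm long, 28 mm above the box's top), 16 mm from its axis; not to be turned.
- lamp_unit: Pilot lamp with a domed white lens, 29 mm above the box's top, fixed. Origin at the middle of its ring's underside, on the box's top.
- deburrer: Hand deburring tool lying in front of the rack: grey handle 25 mm thick, 130 mm long over all along its x; origin under it, 75 mm from the handle end.
- plug_gauge: Steel plug gauge standing on end behind the stop bar, 25 mm across, 110 mm high; origin at the middle of its foot.
- ring_gauge: Dark ring gauge lying flat in front of the rack, 52 mm across, 18 mm high; origin under its middle.
- oil_can: Steel oil can behind the stop bar, 72 mm across, 150 mm high with its spout; origin under its middle.
- wrench: Open-ended wrench, 170 mm long, lying in front of the caliper; origin under its middle.
- caliper: Caliper lying in front of the button box, 175 mm long, 13 mm high; origin under its slide.
- insert_box: Small open grey plastic box behind the button box, 70 by 100 by 45 mm; origin under its middle.
Not all that is in view belongs to the job. Leave any green or pink look-alike of the blank alone.

How it is judged:
By the outcome, as a careful person would: the job done as asked, in the order asked, and still so for the second after the job is handed in, with the robot touching nothing.
It also fails if it takes over 48 s, if anything falls off the work surface, if the arm or the gripper's body presses on something with over 40 N, if the wrist force passes 120 N, or if a joint passes its speed limit or range.

## Working session

There is one attempt and no reset: what is moved stays moved. The work goes in short steps, Python scripts to look and compute and a tool call to move; the robot and the scene stay as the last step left them, time stands still between calls to the robot, and variables do not carry over. Pictures are saved under pics/ and viewed, about 8 in all and at most 12, crops included, and the job is handed in when it is done.

Besides the shell and the picture viewer there is one more tool, called after ">>>" as a command line: name --argument value ..., lists and objects as JSON in quotes. move_arm: Moves the arm, as the interface text tells. Its arguments: {"type":"object","properties":{"motion":{"type":"array","items":{"type":"array"}}},"required":["motion"]}

```bash
mkdir -p pics
cat > h.py <<'E'
import numpy as np, cv2
from bench import monitor, viewer, workorder, spotter
def ray(name,u,v,c=None):
    c=c or viewer.calibration(name); E=np.array(c["extrinsics"]); f=200/np.tan(np.radians(c["fovy"]/2))
    d=np.array([u-c["cx"],v-c["cy"]])
    if name=="wrist":
        r=np.hypot(*d); t=r/f; k=np.array([*(d/max(r,1e-9)*np.sin(t)),np.cos(t)])
    else: k=np.array([d[0]/f,d[1]/f,1])
    return E[:3,3],E[:3,:3]@k
def atz(name,u,v,z,c=None):
    o,k=ray(name,u,v,c); return o+k*(z-o[2])/k[2]
def proj(name,p,c=None):
    c=c or viewer.calibration(name); E=np.array(c["extrinsics"]); f=200/np.tan(np.radians(c["fovy"]/2))
    k=E[:3,:3].T@(np.array(p)-E[:3,3])
    if name=="wrist":
        t=np.arctan2(np.hypot(k[0],k[1]),k[2]); s=f*t/np.hypot(k[0],k[1])
    else: s=f/k[2]
    return np.array([c["cx"]+s*k[0],c["cy"]+s*k[1]])
E
python3 - <<'E'
from h import *
a=[viewer.camera(n) for n in("scene","side","wrist")]
for n,i in zip(("scene","side","wrist"),a): cv2.imwrite(f"pics/{n}0.png",i)
o=monitor.get_obs();print(o["time_s"],o["eef_pos"],o["eef_rot"])
for n in("scene","side","wrist"):
    c=viewer.calibration(n);print(n,c["fovy"],np.round(c["extrinsics"],3).tolist())
    for t,z in(("blank",.038),("ready_top",.082),("palm_top",.092),("lamp_unit",.08),("selector_tip",.09),("rack",.03),("station",.06)):
        for d in spotter.search_frame(n,t)[:6]:
            u,v=d["centre"][0]*640,d["centre"][1]*400
            print(t,round(d["score"],2),round(u),round(v),np.round(atz(n,u,v,z,c),3))
print(monitor.get_obs()["time_s"])
cv2.imwrite("pics/both.png",cv2.resize(np.vstack(a[:2]),None,fx=.75,fy=.75))
E
```

```text
0.15 [0.23514778 0.52428454 0.23860316] [-2.84445189e-04  2.09341026e-01  9.77842466e-01 -6.05229801e-04]
scene 47.20900589097621 [[-0.644, 0.477, -0.599, 1.172], [0.765, 0.409, -0.497, 0.507], [0.008, -0.778, -0.628, 0.793], [0.0, 0.0, 0.0, 1.0]]
blank 0.94 231 199 [ 0.618 -0.234  0.038]
blank 0.85 214 193 [ 0.633 -0.284  0.038]
blank 0.85 276 136 [ 0.328 -0.356  0.038]
blank 0.78 196 191 [ 0.657 -0.329  0.038]
blank 0.74 246 206 [ 0.615 -0.183  0.038]
blank 0.73 267 207 [ 0.583 -0.141  0.038]
ready_top 0.43 326 253 [0.642 0.095 0.082]
palm_top 0.85 398 282 [0.616 0.258 0.092]
palm_top 0.48 237 216 [ 0.692 -0.124  0.092]
lamp_unit 0.7 351 268 [0.64 0.16 0.08]
lamp_unit 0.7 191 229 [ 0.779 -0.182  0.08 ]
selector_tip 0.65 374 272 [0.624 0.206 0.09 ]
rack 0.87 235 219 [ 0.658 -0.177  0.03 ]
rack 0.4 401 285 [0.57  0.245 0.03 ]
station 0.58 364 284 [0.641 0.197 0.06 ]
side 55.40391550522835 [[0.786, -0.35, 0.509, -0.066], [-0.618, -0.453, 0.642, -0.765], [0.006, -0.82, -0.573, 0.728], [0.0, 0.0, 0.0, 1.0]]
blank 0.92 402 228 [ 0.635 -0.239  0.038]
blank 0.92 383 220 [ 0.619 -0.178  0.038]
blank 0.87 429 246 [ 0.636 -0.336  0.038]
blank 0.71 413 238 [ 0.627 -0.287  0.038]
blank 0.7 288 296 [ 0.239 -0.246  0.038]
blank 0.66 367 217 [ 0.591 -0.141  0.038]
ready_top 0.62 328 171 [0.62  0.08  0.082]
lamp_unit 0.5 363 219 [ 0.537 -0.178  0.08 ]
lamp_unit 0.48 316 163 [0.623 0.151 0.08 ]
rack 0.56 398 234 [ 0.615 -0.246  0.03 ]
station 0.57 311 172 [0.593 0.139 0.06 ]
station 0.22 426 206 [ 0.748 -0.231  0.06 ]
wrist 65.70646984690485 [[0.409, 0.874, 0.261, 0.168], [0.912, -0.392, -0.118, 0.555], [-0.0, 0.287, -0.958, 0.373], [0.0, 0.0, 0.0, 1.0]]
blank 0.86 29 318 [ 0.249 -0.176  0.038]
blank 0.78 78 332 [ 0.316 -0.016  0.038]
blank 0.67 19 337 [ 0.285 -0.315  0.038]
rack 0.21 165 355 [0.409 0.157 0.03 ]
1.2
```

View pics/scene0.png

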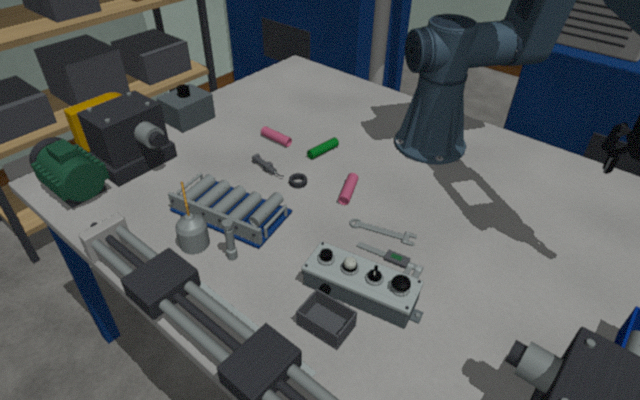

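View pics/wrist0.png

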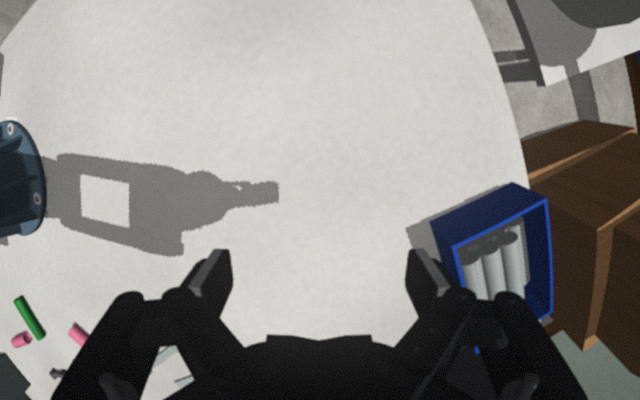

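The scene picture shows the rack near (230,208), with the rightmost blank at (267,207) apparently sticking out. The box controls are: flat black at (326,255), white lamp at (350,265), selector at (375,275) and black mushroom at (400,285). I'll confirm both in one enlarged crop.

Run:
```python
from h import *
s=cv2.imread("pics/scene0.png");d=cv2.imread("pics/side0.png")
A=cv2.resize(s[165:305,160:430],(800,415),interpolation=cv2.INTER_CUBIC)
B=cv2.resize(d[140:275,290:470],(400,300),interpolation=cv2.INTER_CUBIC)
cv2.imwrite("pics/c1.png",A)
cv2.imwrite("pics/c2.png",cv2.resize(d[140:275,290:470],(800,600),interpolation=cv2.INTER_CUBIC))
```

```text
(no output)
```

View pics/c1.png

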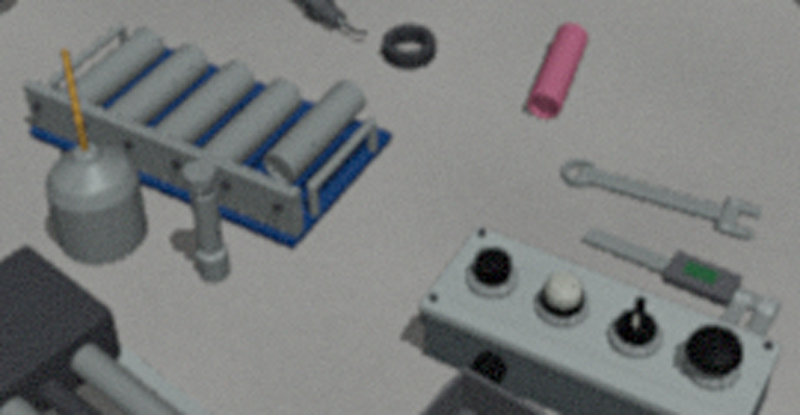

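View pics/c2.png

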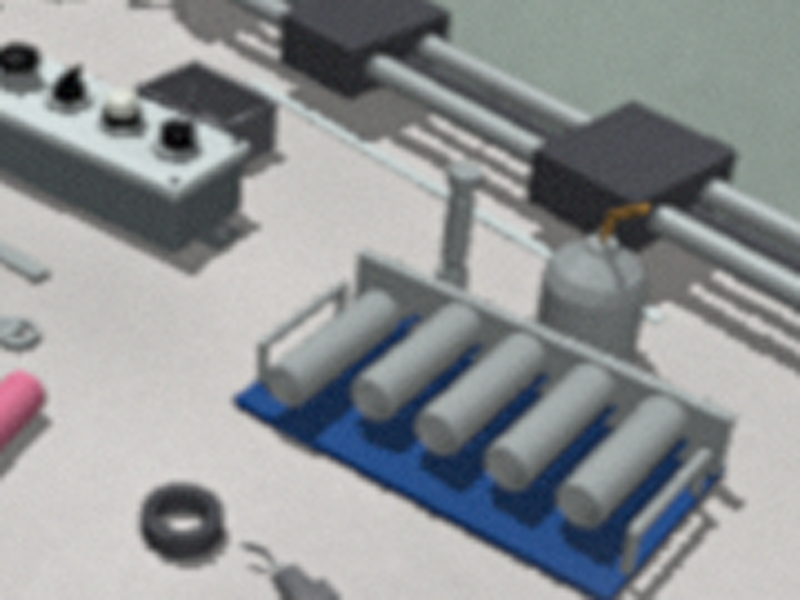

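Confirmed in both views: the short blank is the leftmost one (greatest y), near end at side pixel (354,227). The flat button is the end control next to the rack, top at scene pixel (326,253). It has no dome or grip and is narrower than the mushroom at the other end. Next I'll work out the geometry.

Run:
```python
from h import *
def c2(p): return 290+p[0]*.225,140+p[1]*.225
def c1(p): return 160+p[0]*.3375,165+p[1]*140/415
for p in((285,385),(372,400),(435,433),(507,470),(578,507)): print("near",np.round(atz("side",*c2(p),.038),4))
for p in((360,257),(733,417)): print("bar top",np.round(atz("side",*c2(p),.056),4))
for p in((28,86),(303,182)): print("bar top rear scene",np.round(atz("scene",*c1(p),.056),4))
for p in((345,92),(290,90),(243,70),(197,55),(150,38)): print("near(top rim) scene",np.round(atz("scene",*c1(p),.05),4))
print("btn side",np.round(atz("side",*c2((178,124)),.082),4),"scene",np.round(atz("scene",*c1((492,258)),.082),4))
print("palm",np.round(atz("scene",*c1((714,340)),.092),4))
```

```text
near [ 0.5316 -0.1507  0.038 ]
near [ 0.5654 -0.1961  0.038 ]
near [ 0.5739 -0.2434  0.038 ]
near [ 0.5835 -0.2944  0.038 ]
near [ 0.5923 -0.3423  0.038 ]
bar top [ 0.6522 -0.0929  0.056 ]
bar top [ 0.7135 -0.359   0.056 ]
bar top rear scene [ 0.7208 -0.3485  0.056 ]
bar top rear scene [ 0.6523 -0.0856  0.056 ]
near(top rim) scene [ 0.5455 -0.143   0.05  ]
near(top rim) scene [ 0.5743 -0.1808  0.05  ]
near(top rim) scene [ 0.5817 -0.2317  0.05  ]
near(top rim) scene [ 0.5937 -0.2783  0.05  ]
near(top rim) scene [ 0.6047 -0.3292  0.05  ]
btn side [0.6387 0.0933 0.082 ] scene [0.6385 0.0942 0.082 ]
palm [0.608 0.259 0.092]
```

Rack yaw is about 0.2 rad, the blank's near end about (0.532,-0.151), about 25 mm short, and the button at (0.6386,0.0938). Now I'll close the gripper and hover in front of the blank.

>>> move_arm --motion '[[[-0.8, -0.9, 0], [0, 0, -0.4], 0], [[-1.6, -1.8, 0], [0, 0, -0.9], 0], [[-2.4, -2.6, 0], [0, 0, -1.3], 0], [[-3.2, -3.4, 0], [0, 0, -1.8], 0], [[-4.0, -4.3, 0], [0, 0, -2.2], 0], [[-4.8, -5.2, 0], [0, 0, -2.7], 0], [[-5.6, -6.0, 0], [0, 0, -3.1], 0], [[-6.4, -6.9, 0], [0, 0, -3.6], 0], [[-7.3, -7.8, 0], [0, 0, -4.0], 0], [[-8.25, -8.85, 0], [0, 0, -4.45], 0]]'

```text
time_s: 2.45
eef_pos: [0.4375, -0.0691, 0.2397]
eef_rot: [0.001, -0.1, 0.995, -0.0]
wrist_force: [0.5, 0.6, -1.1]
opening: 0.001
```

Run:
```python
from h import *
viewer.camera("side")
c=viewer.calibration("wrist");im=viewer.camera("wrist");cv2.imwrite("pics/w1.png",im)
o=monitor.get_obs();print(o["time_s"],o["eef_pos"],o["eef_rot"],o["wrist_force"])
for t,z in(("blank",.038),("ring_gauge",.018),("deburrer",.02),("ready_top",.082),("palm_top",.092)):
    for d in spotter.outline_of("wrist",t)[:6]:
        u,v=d["centre"][0]*640,d["centre"][1]*400
        m=d["region"];ys,xs=np.nonzero(m); i=ys.argmax()
        print(t,round(d["score"],2),round(u),round(v),np.round(atz("wrist",u,v,z,c),3),xs.min(),xs.max(),ys.min(),ys.max())
import json;json.dump({k:np.array(v).tolist() for k,v in c.items()},open("c_w1.json","w"))
```

```text
2.55 [ 0.43846805 -0.07237079  0.23973084] [ 5.48944236e-04 -9.70889647e-02  9.95274812e-01 -1.21698585e-03] [-0.0190351   0.52491551  0.33602727]
blank 0.97 118 29 [ 0.3   -0.361  0.038] 82 153 19 44
blank 0.94 219 21 [ 0.287 -0.22   0.038] 199 239 0 46
blank 0.92 247 256 [ 0.558 -0.143  0.038] 234 262 232 282
blank 0.83 359 110 [ 0.36  -0.048  0.038] 335 378 63 161
blank 0.71 124 277 [ 0.645 -0.33   0.038] 109 142 243 314
blank 0.68 178 276 [ 0.614 -0.238  0.038] 165 196 247 309
ring_gauge 0.87 228 145 [ 0.429 -0.189  0.018] 215 259 117 160
deburrer 0.61 149 135 [ 0.433 -0.297  0.02 ] 116 202 114 147
palm_top 0.63 189 245 [ 0.529 -0.2    0.092] 96 283 219 333
palm_top 0.63 485 245 [0.467 0.119 0.092] 428 521 230 266
palm_top 0.48 522 334 [0.593 0.255 0.092] 508 528 324 339
palm_top 0.18 248 254 [ 0.525 -0.134  0.092] 233 262 232 282
```

View pics/w1.png

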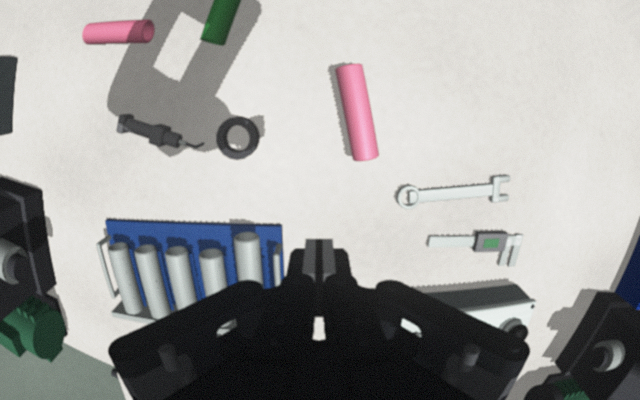

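Wrist view: the short blank's near end is at (246,234), sticking out beyond its neighbours at (118,245) to (211,250). The ring gauge at (238,137) and pink look-alike at (357,110) are clear of the approach.

Run:
```python
from h import *
import json;c=json.load(open("c_w1.json"))
for p in((246,234),(211,250),(176,247),(147,246),(118,245)): print(np.round(atz("wrist",*p,.052,c),4))
print("plate front corners",[np.round(atz("wrist",*p,.01,c),4) for p in((107,219),(283,225))])
print("ring",np.round(atz("wrist",238,137,.01,c),4))
u=np.array([np.cos(.2),np.sin(.2)]);n=np.array([-u[1],u[0]])
for p in((.5316,-.1507),(.5654,-.1961),(.5739,-.2434),(.5835,-.2944),(.5923,-.3423)): print("un",np.round([u@p,n@p],4))
```

```text
[ 0.5215 -0.1454  0.052 ]
[ 0.5527 -0.1865  0.052 ]
[ 0.5606 -0.2338  0.052 ]
[ 0.5706 -0.2772  0.052 ]
[ 0.5824 -0.3261  0.052 ]
plate front corners [array([ 0.5712, -0.3761,  0.01  ]), array([ 0.5188, -0.1069,  0.01  ])]
ring [ 0.419  -0.1798  0.01  ]
un [ 0.4911 -0.2533]
un [ 0.5152 -0.3045]
un [ 0.5141 -0.3526]
un [ 0.5134 -0.4045]
un [ 0.5125 -0.4531]
```

>>> move_arm --motion '[[[-0.2, -0.75, 0], [0, 0, 0], 0], [[-0.4, -1.5, 0], [0, 0, 0], 0], [[-0.4, -1.5, 0], [0, 0, 0], 0], [[-0.4, -1.5, 0.8], [0, 0, 0], 0], [[-0.4, -1.5, 1.6], [0, 0, 0], 0], [[-0.4, -1.5, 2.3], [0, 0, 0], 0], [[-0.4, -1.5, 2.8], [0, 0, 0], 0], [[-0.4, -1.5, 3.0], [0, 0, 0], 0], [[-0.4, -1.5, 3.0], [0, 0, 0], 0]]'

```text
time_s: 3.92
eef_pos: [0.4782, -0.1491, 0.0593]
eef_rot: [-0.0, -0.1, 0.995, 0.0]
wrist_force: [-0.1, 0.3, 1.0]
opening: 0.004
```

```bash
cat > s.py <<'E'
from h import *
o=monitor.get_obs();p=o["eef_pos"];u=np.array([np.cos(.2),np.sin(.2)]);n=np.array([-u[1],u[0]])
from scipy.spatial.transform import Rotation as R
w,x,y,z=o["eef_rot"];M=R.from_quat([x,y,z,w]).as_matrix()
print(o["time_s"],np.round(p,4),"u,n",np.round([u@p[:2],n@p[:2]],4),"F",np.round(o["wrist_force"],2),"toolx",np.round(M[:,0],3),"toolz",np.round(M[:,2],3))
E
python3 s.py
python3 - <<'E'
from h import *
c=viewer.calibration("wrist");im=viewer.camera("wrist")
s=viewer.camera("side")
cv2.imwrite("pics/w2.png",np.vstack([cv2.resize(im[150:350,160:480],(640,400))]))
cv2.imwrite("pics/s2.png",cv2.resize(s[170:290,320:480],(800,600),interpolation=cv2.INTER_CUBIC))
E
```

```text
3.925 [ 0.4782 -0.1491  0.0593] u,n [ 0.439  -0.2411] F [-0.1   0.3   1.02] toolx [-0.98  -0.2    0.001] toolz [-0.001  0.001 -1.   ]
```

View pics/s2.png

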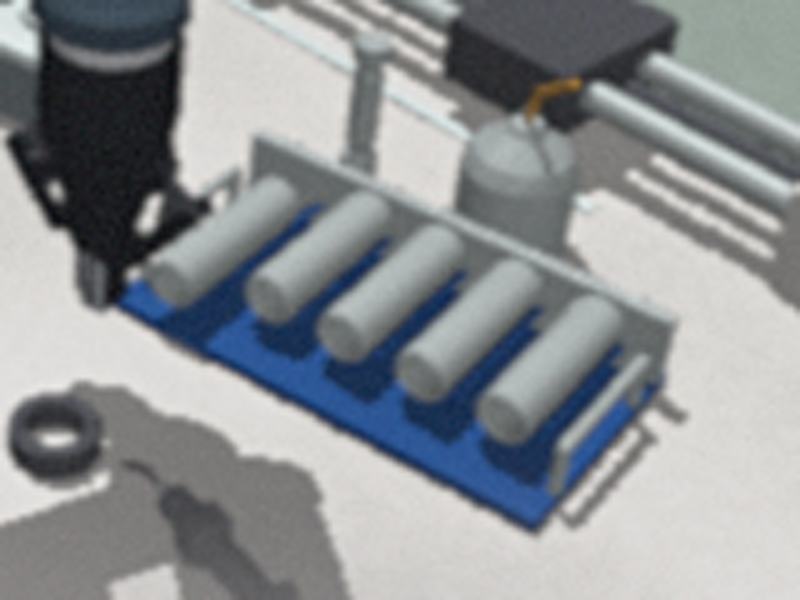

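Run:
```python
from h import *
q=proj("side",(.4782,-.1491,.0513));print("tip in crop",(q-[320,170])*5)
def f(p,z): return atz("side",320+p[0]/5,170+p[1]/5,z)
u=np.array([np.cos(.2),np.sin(.2)]);n=np.array([-u[1],u[0]])
for p in((170,283),(270,300),(343,340),(420,375),(502,418)):
    a=f(p,.038);print("near",np.round([u@a[:2],n@a[:2]],4))
```

```text
tip in crop [ 98.47517183 300.10684991]
near [ 0.4909 -0.2529]
near [ 0.5157 -0.3051]
near [ 0.5133 -0.3554]
near [ 0.5159 -0.4027]
near [ 0.5147 -0.453 ]
```

View pics/w2.png

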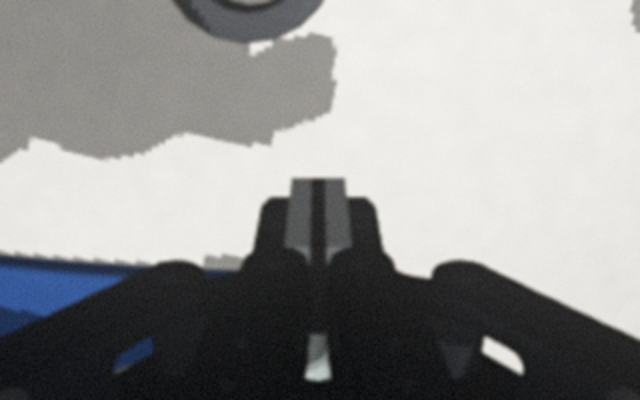

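The side calibration predicts the gripper tip correctly, so I trust it: blank axis at n=-0.2535, push of about 24 mm. Next: shift 12 mm sideways, descend and approach.

>>> move_arm --motion '[[[0, -0.2, 0], [0, 0, 0], 0], [[0, -0.2, 0.3], [0, 0, 0], 0], [[0, -0.2, 0.5], [0, 0, 0], 0], [[-0.2, -0.2, 0.5], [0, 0, 0], 0], [[-0.35, -0.2, 0.5], [0, 0, 0], 0], [[-0.45, -0.2, 0.5], [0, 0, 0], 0], [[-0.5, -0.2, 0.5], [0, 0, 0], 0], [[-0.5, -0.2, 0.5], [0, 0, 0], 0]]'

```text
time_s: 5.03
eef_pos: [0.5104, -0.156, 0.0294]
eef_rot: [0.0, -0.1, 0.995, -0.0]
wrist_force: [-0.4, 0.1, 0.4]
opening: 0.001
```

```bash
python3 s.py
```

```text
5.025 [ 0.5104 -0.156   0.0294] u,n [ 0.4693 -0.2543] F [-0.4   0.09  0.35] toolx [-0.98  -0.199 -0.   ] toolz [ 0. -0. -1.]
```

>>> move_arm --motion '[[[-0.06, 0, 0], [0, 0, 0], 0], [[-0.12, 0, 0], [0, 0, 0], 0], [[-0.17, 0, 0], [0, 0, 0], 0], [[-0.21, 0, 0], [0, 0, 0], 0], [[-0.25, 0, 0], [0, 0, 0], 0], [[-0.29, 0, 0], [0, 0, 0], 0], [[-0.33, 0, 0], [0, 0, 0], 0], [[-0.37, 0, 0], [0, 0, 0], 0], [[-0.41, 0, 0], [0, 0, 0], 0], [[-0.45, 0, 0], [0, 0, 0], 0]]'

```text
time_s: 6.28
eef_pos: [0.5369, -0.1508, 0.0293]
eef_rot: [0.0, -0.1, 0.995, -0.0]
wrist_force: [-2.0, -2.2, 1.2]
opening: -0.002
```

```bash
python3 s.py
python3 - <<'E'
from h import *
s=viewer.camera("side");cv2.imwrite("pics/s3.png",cv2.resize(s[170:290,320:480],(800,600),interpolation=cv2.INTER_CUBIC))
E
```

```text
6.275 [ 0.5369 -0.1508  0.0293] u,n [ 0.4962 -0.2544] F [-2.05 -2.24  1.21] toolx [-0.98  -0.198 -0.   ] toolz [ 0. -0. -1.]
```

View pics/s3.png

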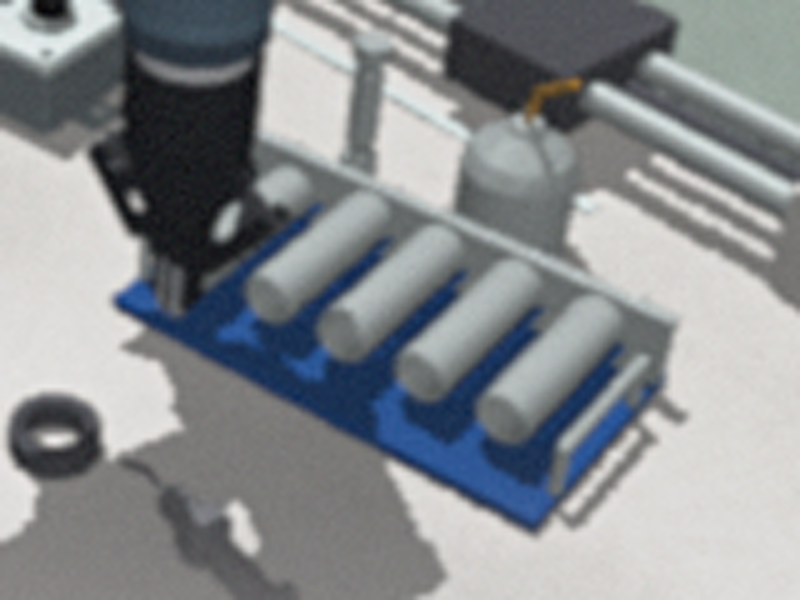

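The blank slides under a light force (about 3 N), and its far end has moved to (285,180). I'll continue in small steps.

>>> move_arm --motion '[[[-0.02, 0, 0], [0, 0, 0], 0], [[-0.04, 0, 0], [0, 0, 0], 0], [[-0.06, 0, 0], [0, 0, 0], 0], [[-0.08, 0, 0], [0, 0, 0], 0]]'

```text
time_s: 6.82
eef_pos: [0.5414, -0.1498, 0.0293]
eef_rot: [-0.0, -0.1, 0.995, -0.0]
wrist_force: [-2.8, -2.7, 1.5]
opening: -0.003
```

```bash
python3 s.py
```

```text
6.825 [ 0.5414 -0.1498  0.0293] u,n [ 0.5009 -0.2544] F [-2.76 -2.67  1.54] toolx [-0.98  -0.198  0.   ] toolz [-0. -0. -1.]
```

>>> move_arm --motion '[[[0, -0.03, 0], [0, 0, 0], 0], [[0, -0.05, 0], [0, 0, 0], 0], [[-0.02, -0.05, 0], [0, 0, 0], 0]]'

```text
time_s: 7.2
eef_pos: [0.5429, -0.1526, 0.0292]
eef_rot: [-0.0, -0.1, 0.995, 0.0]
wrist_force: [-1.4, -0.1, 0.6]
opening: -0.0
```

```bash
python3 s.py
```

```text
7.2 [ 0.5429 -0.1526  0.0292] u,n [ 0.5018 -0.2574] F [-1.43 -0.12  0.59] toolx [-0.98  -0.198  0.001] toolz [-0.001  0.    -1.   ]
```

>>> move_arm --motion '[[[-0.02, 0, 0], [0, 0, 0], 0], [[-0.04, 0, 0], [0, 0, 0], 0], [[-0.05, 0, 0], [0, 0, 0], 0]]'

```text
time_s: 7.58
eef_pos: [0.5462, -0.1519, 0.0292]
eef_rot: [0.0, -0.1, 0.995, 0.0]
wrist_force: [-1.7, -1.2, -0.3]
opening: 0.001
```

```bash
python3 s.py
```

```text
7.575 [ 0.5462 -0.1519  0.0292] u,n [ 0.5051 -0.2573] F [-1.73 -1.18 -0.29] toolx [-0.98  -0.198 -0.   ] toolz [ 0.  0. -1.]
```

>>> move_arm --motion '[[[-0.02, 0, 0], [0, 0, 0], 0], [[-0.04, 0, 0], [0, 0, 0], 0]]'

```text
time_s: 7.82
eef_pos: [0.5481, -0.1515, 0.0292]
eef_rot: [-0.0, -0.1, 0.995, 0.0]
wrist_force: [-5.4, -2.1, 4.5]
opening: 0.002
```

```bash
python3 s.py
python3 - <<'E'
from h import *
s=viewer.camera("side");c=viewer.camera("scene")
cv2.imwrite("pics/x4.png",np.vstack([cv2.resize(s[180:240,350:430],(400,300),interpolation=cv2.INTER_CUBIC),cv2.resize(c[180:240,225:305],(400,300),interpolation=cv2.INTER_CUBIC)]))
E
```

```text
7.825 [ 0.5481 -0.1515  0.0292] u,n [ 0.5071 -0.2574] F [-5.39 -2.07  4.5 ] toolx [-0.98  -0.198  0.001] toolz [-0.001 -0.    -1.   ]
```

View pics/x4.png

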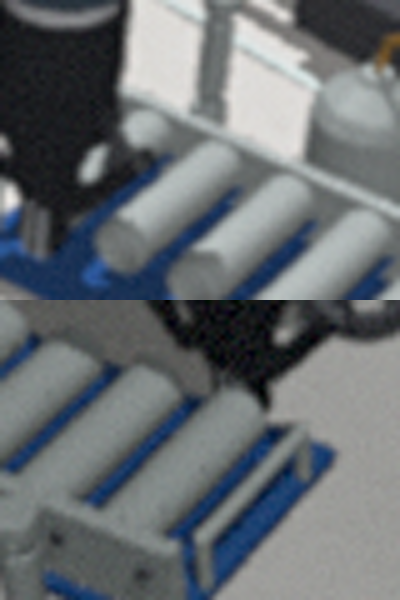

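Force is rising, and the far end appears to be at the bar. One more millimetre will confirm the stop.

>>> move_arm --motion '[[[-0.02, 0, 0], [0, 0, 0], 0], [[-0.02, 0, 0], [0, 0, 0], 0]]'

```text
time_s: 8.18
eef_pos: [0.5481, -0.1515, 0.0292]
eef_rot: [-0.002, -0.1, 0.995, 0.0]
wrist_force: [-9.0, -2.4, 5.0]
opening: -0.001
```

```bash
python3 s.py
```

```text
8.175 [ 0.5481 -0.1515  0.0292] u,n [ 0.5071 -0.2574] F [-8.98 -2.44  4.97] toolx [-0.98  -0.199  0.003] toolz [-0.003 -0.    -1.   ]
```

The tip stayed put while the force rose to 9 N, so the blank is home. Now retreat, raise, and travel over the button.

>>> move_arm --motion '[[[0.3, 0, 0], [0, 0, 0], 0], [[0.7, 0, 0], [0, 0, 0], 0], [[0.7, 0, -0.8], [0, 0, 0], 0], [[0.7, 0, -1.6], [0, 0, 0], 0], [[0.7, 0, -2.4], [0, 0, 0], 0], [[0.2, 0.8, -2.4], [0, 0, 0], 0], [[-0.4, 1.5, -2.4], [0, 0, 0], 0], [[-1.0, 2.3, -2.4], [0, 0, 0], 0], [[-1.6, 3.0, -2.4], [0, 0, 0], 0], [[-2.29, 3.71, -2.4], [0, 0, 0], 0]]'

```text
time_s: 9.43
eef_pos: [0.6414, 0.0963, 0.1738]
eef_rot: [0.001, -0.1, 0.995, 0.0]
wrist_force: [0.6, -0.9, 0.6]
opening: -0.002
```

```bash
python3 - <<'E'
from h import *
s=viewer.camera("side");c=viewer.camera("scene")
cv2.imwrite("pics/x5.png",np.vstack([cv2.resize(s[140:260,310:470],(520,300),interpolation=cv2.INTER_CUBIC)*0+cv2.resize(s[165:260,330:480],(520,300),interpolation=cv2.INTER_CUBIC),cv2.resize(c[165:305,180:423],(520,300),interpolation=cv2.INTER_CUBIC)]))
E
python3 s.py
```

```text
9.525 [0.6424 0.0997 0.1734] u,n [ 0.6494 -0.03  ] F [-0.3  -1.    0.36] toolx [-0.979 -0.203 -0.003] toolz [ 0.003  0.002 -1.   ]
```

View pics/x5.png

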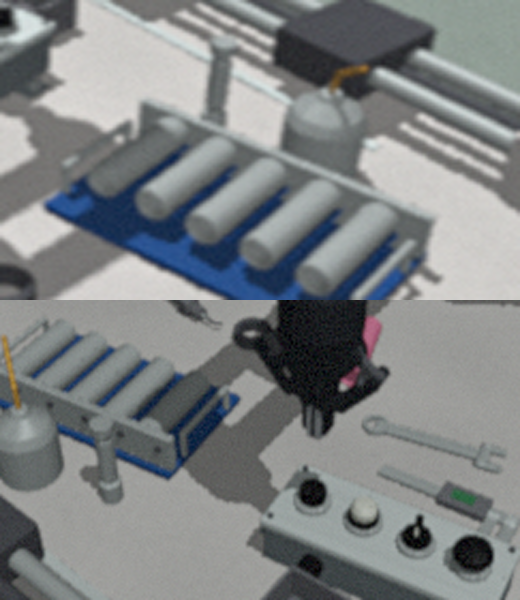

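The blank is now flush with its neighbours, near end at (100,185) in line with the rest. Descend partway over the button.

>>> move_arm --motion '[[[0, 0, 0.4], [0, 0, 0], 0], [[0, 0, 0.8], [0, 0, 0], 0], [[0, 0, 1.0], [0, 0, 0], 0], [[0, 0, 1.0], [0, 0, 0], 0]]'

```text
time_s: 10.02
eef_pos: [0.6396, 0.094, 0.1125]
eef_rot: [-0.001, -0.099, 0.995, 0.0]
wrist_force: [-0.3, 0.4, -0.0]
opening: -0.002
```

```bash
python3 s.py;  python3 - <<'E'
from h import *
s=viewer.camera("side");c=viewer.camera("scene")
p=monitor.get_obs()["eef_pos"]
for z in(.082,):
  print(proj("side",[p[0],p[1],z]),proj("scene",[p[0],p[1],z]))
cv2.imwrite("pics/x6.png",np.vstack([cv2.resize(s[140:190,290:370],(480,300),interpolation=cv2.INTER_CUBIC),cv2.resize(c[220:270,285:365],(480,300),interpolation=cv2.INTER_CUBIC)]))
E
```

```text
10.025 [0.6396 0.094  0.1125] u,n [ 0.6455 -0.035 ] F [-0.32  0.37 -0.03] toolx [-0.98  -0.198  0.001] toolz [-0.002  0.    -1.   ]
[330.43331919 167.62756303] [325.30408785 252.59433257]
```

View pics/x6.png

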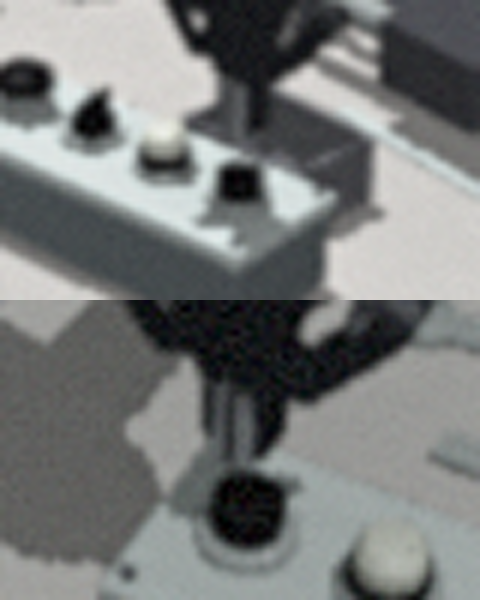

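The tip is centred over the flat button in both views: side (330,168) and scene (326,253). Pressing slowly.

>>> move_arm --motion '[[[0, 0, 0.2], [0, 0, 0], 0], [[0, 0, 0.32], [0, 0, 0], 0], [[0, 0, 0.36], [0, 0, 0], 0], [[0, 0, 0.4], [0, 0, 0], 0], [[0, 0, 0.43], [0, 0, 0], 0], [[0, 0, 0.46], [0, 0, 0], 0], [[0, 0, 0.48], [0, 0, 0], 0], [[0, 0, 0.48], [0, 0, 0], 0]]'

```text
time_s: 11.12
eef_pos: [0.6401, 0.0942, 0.0847]
eef_rot: [-0.0, -0.1, 0.995, 0.0]
wrist_force: [-2.9, -0.3, 3.9]
opening: 0.0
```

```bash
python3 s.py
```

```text
11.125 [0.6401 0.0942 0.0847] u,n [ 0.6461 -0.0348] F [-2.86 -0.27  3.93] toolx [-0.98  -0.198  0.   ] toolz [-0. -0. -1.]
```

>>> move_arm --motion '[[[0, 0, 0.02], [0, 0, 0], 0], [[0, 0, 0.04], [0, 0, 0], 0], [[0, 0, 0.04], [0, 0, 0], 0]]'

```text
time_s: 11.5
eef_pos: [0.6403, 0.0942, 0.0839]
eef_rot: [0.0, -0.1, 0.995, -0.0]
wrist_force: [-7.4, 0.7, 14.3]
opening: -0.002
```

```bash
python3 s.py
```

```text
11.5 [0.6403 0.0942 0.0839] u,n [ 0.6463 -0.0348] F [-7.37  0.72 14.34] toolx [-0.98  -0.198 -0.   ] toolz [ 0. -0. -1.]
```

14 N with the tip stopped at 0.0759 means the button is bottomed. Withdraw straight up.

>>> move_arm --motion '[[[0, 0, -0.1], [0, 0, 0], 0], [[0, 0, -0.3], [0, 0, 0], 0], [[0, 0, -0.8], [0, 0, 0], 0], [[0, 0, -1.5], [0, 0, 0], 0], [[0, 0, -2.2], [0, 0, 0], 0], [[1.0, 0, -2.2], [0, 0, 0], 0], [[1.5, 0, -2.2], [0, 0, 0], 0], [[1.5, 0, -2.2], [0, 0, 0], 0], [[1.5, 0, -2.2], [0, 0, 0], 0]]'

```text
time_s: 12.62
eef_pos: [0.553, 0.0763, 0.2147]
eef_rot: [0.001, -0.099, 0.995, -0.0]
wrist_force: [1.1, -0.6, -0.0]
opening: -0.002
```

```bash
python3 s.py;  python3 - <<'E'
from h import *
s=viewer.camera("side");c=viewer.camera("scene")
cv2.imwrite("pics/x7.png",np.vstack([cv2.resize(s[140:260,290:482],(480,300),interpolation=cv2.INTER_CUBIC),cv2.resize(c[165:305,200:424],(480,300),interpolation=cv2.INTER_CUBIC)]))
E
```

```text
12.625 [0.553  0.0763 0.2147] u,n [ 0.5571 -0.0351] F [ 1.14 -0.64 -0.04] toolx [-0.98  -0.198 -0.002] toolz [ 0.002 -0.    -1.   ]
```

View pics/x7.png

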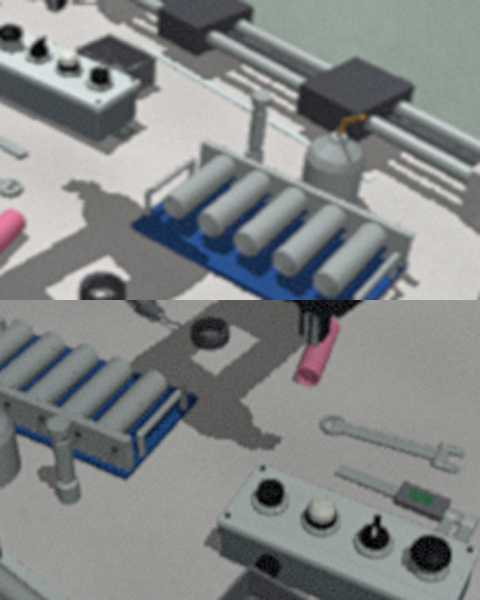

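All five near ends lie in line, from (178,208) to (330,285), and the button is back out. Handing in.

```bash
python3 -c "
from bench import workorder;print(workorder.hand_in())"
```

```text
the job is handed in; nothing more can be done
None
```

I pushed the short blank home, then pressed the flat-topped button right in, and handed the job in at about 12.7 s. No verdict came back.

- **Blank:** It was the leftmost one as seen from the robot, about 24 mm short. I pushed it with shut fingertips at about 2–4 N. At the bar the fingertips stopped moving while the force rose to about 9 N. The last pictures show its near end in line with the other four.
- **Button:** It was the end control next to the rack. The fingertips stopped with their tips 76 mm above the table (6 mm of travel) and the force rose to 14 N, so it was fully in. The last picture shows it back out.
- **Withdrawal:** The hand is drawn back and up, touching nothing, and the wrist force is back to about zero.

**Side force:** Partway through the push there was a sideways force of about 2.7 N. It may have been a finger brushing the rack's fixed side bail. It dropped to almost nothing when I shifted 3 mm away, then came back at 1–2.4 N for the rest of the push. I did not establish the cause. In the last pictures nothing else appears to have moved.

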